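# File the valve plates on edge in the storeroom rack

### The job

Take the two aluminium valve plates off their leaning stands and file them in the slotted rack, each standing upright on a short edge: the thick plate in the wide empty slot, the thin plate in the narrow empty slot. Lower each one gently, without dropping or slamming it, until it rests fully on the slot floor, about centred along the slot, and let go. Leave the plate already in the rack, the bottle, the carton and the hose fitting where they are.

Things in the scene. Friction and masses are not known exactly. Their poses are not given: they have to be found in the camera images.
- thick_plate: the thick plain aluminium plate, 20 mm thick (its x), 90 mm wide (y), 120 mm tall (z), six dark holes marked on its faces; 0.5 kg. Origin at its centre. Starts leaning on one of the two stands.
- thin_plate: the thin plain aluminium plate, 8 mm thick (its x), 90 mm wide (y), 140 mm tall (z), four dark holes marked; 0.26 kg. Origin at its centre. Starts leaning on the other stand.
- stored_plate: a loose aluminium plate 14 x 90 x 100 mm (x, y, z) already standing in the middling slot; leave it alone. Origin at its centre.
- rack: the fixed grey rack tray, 260 mm (its x) by 120 mm (y), that carries the three slots at 75 mm pitch along its x; end walls 55 mm high, long sides 22 mm high. Origin: centre of its underside; z up. Its top face, under the slots, is 8 mm up.
- wide_slot: fixed bare-steel U-shaped slot, the widest of the rack's three; its place in the row varies. Gap 25 mm along its x; walls 3 mm thick, 90 mm long along its y, open ends; z up. Origin: centre of its underside; slot floor 6 mm above it, straight walls end 50 mm and outward-flared lips (8 mm lead-in a side) 58 mm above it.
- narrow_slot: fixed bare-steel U-shaped slot, the narrowest of the rack's three; its place in the row varies. Gap 13 mm along its x; walls 3 mm thick, 90 mm long along its y, open ends; z up. Origin: centre of its underside; slot floor 6 mm above it, straight walls end 50 mm and outward-flared lips (8 mm lead-in a side) 58 mm above it.
- middle_slot: fixed bare-steel U-shaped slot, the middling (already filled) of the rack's three; its place in the row varies. Gap 19 mm along its x; walls 3 mm thick, 90 mm long along its y, open ends; z up. Origin: centre of its underside; slot floor 6 mm above it, straight walls end 50 mm and outward-flared lips (8 mm lead-in a side) 58 mm above it.
- stand_a: the thick plate's fixed grey sheet-steel leaning stand, 110 x 100 mm. Origin: its underside, below the plate's foot; z up. Plate leans 30 deg from vertical to the stand's -x (about towards the robot), foot on a ledge 30 mm up with a 9 mm high lip in front; its back on two rails, 14 mm wide at y = +-36 mm, reaching 72 mm up the plate; between and above the rails its back is free.
- stand_b: the thin plate's leaning stand, same as stand_a in every size and axis.
- oil_bottle: a white oil bottle with a black cap, standing, 64 mm across, 150 mm tall. Origin: centre of its underside. Bystander.
- carton: a closed cardboard carton 90 x 130 x 70 mm. Origin: centre of its underside. Bystander.
- fitting: a small steel hose fitting standing on end, 36 mm across, 48 mm tall. Origin: centre of its underside. Bystander.
Things that resemble listed ones, but are neither listed nor needed, are in the scene too. What is shaped like the thin_plate but red is not meant.

How it is judged:
By the outcome, as a careful person would: the job done as asked, in the order asked, and still so for the second after the job is handed in, with the robot touching nothing.
It also fails if it takes over 72 s, if anything falls off the work surface, if the arm or the gripper's body presses on something with over 40 N, if the wrist force passes 120 N, or if a joint passes its speed limit or range.

### The arm

A 6-joint arm with a two-finger parallel gripper is mounted at the origin on the work surface. World frame = base frame: x ahead of the robot, y to its left, z up, the work surface at z = 0. Lengths are in m, angles in rad, forces in N, time in s.
With the tool pointing down it reaches from about 0.325 to 0.85 m from the base axis. Payload 4.4 kg.
Tool frame: the origin (TCP) lies on the mounting face of the last link; the fingertips stand 199 mm ahead of it and the grasp point (between the pads) lies 180 mm ahead of it; z points along the fingers, y is the line along which they close (so a half turn about z gives the same grasp; the last joint's range is limited). The gripper opens to 94 mm and grips with 3 to 60 N. Pads are 16 mm wide; open, the fingers measure 119 mm over their backs; the gripper's body (75 mm by 177 mm) begins 78 mm behind the grasp point.
Start: joints at [-1.357, 0.207, 1.542, -0, 1.393, -0.15], TCP at [0.205, -0.537, 0.405] pointing down, gripper open.
Joint ranges: [-2.73, 2.73], [-0.86, 2.22], [0.23, 2.46], [-1.11, 4.25], [0.08, 2.63], [-2.82, 2.82]. Speed limits (rad/s): [2.79, 2.79, 3.14, 3.14, 3.14, 3.14].

### API

Orientations are given as a rotation vector (axis times angle).
In Python, from cell import ctrl gives the robot as it stands.
- The arm moves only by the shell command python3 -m jog 'ROWS' [FORCE]. ROWS is JSON, a list that holds one entry, the list of rows, each a list of 5 numbers: the closure, from 0 (fully open) to 1 (shut), then the shift along the tool's x, y, z normalised to -1 to 1, where 1 is 0.5 m, then the turn about the tool's z normalised to -1 to 1, where 1 is 90 degrees. A call has 1 to 20 rows; each row is the pose to reach, as a shift and turn from the pose commanded when the call began, along the tool's axes at that moment; what a row does not reach only later rows make up. A row lasts 1/12 s, in which the tool goes at most 41.7 mm and 7.16 degrees, less where a joint would pass 70% of its speed; a pose out of reach is approached as far as the arm can. A call with a number of a shift or a turn outside -1 to 1 is refused whole. A call with a gripper value outside its range is refused whole. The fingers move at their own pace and stop on an object; FORCE is the grip in N (left out, the last holds). Time passes only in rows, so rows that repeat a pose let the fingers close. It gives the time, the measured TCP pose, the force, the opening and the grip force at its end, in the units of the state.
- ctrl.get_state(): the state, without advancing time (a new reading comes with each control period).
- ctrl.camera(name): name is "side" or "top" or "wrist"; returns a dict with "color" (480x640x3 uint8, blue, green, red), "fov_y" (degrees; the focal length in pixels is half the picture's height over the tangent of half this angle, whatever the lens; pixels are square), "cx", "cy" (the principal point, pixels), "position" and "attitude" of the camera in the world. Camera axes: x right, y down, z forward; pixel columns grow to the right and rows downward; lengths in m; the calibration is good to about 2 mm. A picture is of the moment at which its call begins. There is no depth.
- ctrl.close_job(): hands the job in; it is judged then, once.
The state is a dict: "t": time; "joint_positions": joint angles; "joint_vel": joint speeds; "tau": joint torques, N m; "position": TCP position; "tool_rot": TCP orientation; "wrist_force": force on the tool from outside, world axes, zero at the start; "wrist_torque": the same for the moment, N m; "finger_gap": opening from 0.0 (shut) to 1.0 (fully open); "gripper_force": force on a finger pad.
Only numpy, scipy, OpenCV 4.12 (cv2) and the standard library are available. Lean on these libraries where they do the work, as an engineer would, in place of code of your own. Each camera call takes 0.05 s, during which the arm holds its last target. There are 200 camera calls.

## Working session

There is one attempt and no reset: what is moved stays moved. The work goes in short steps, Python scripts to look and compute and a shell command to move; the robot and the scene stay as the last step left them, time stands still between calls to the robot, and variables do not carry over. Pictures are saved under pics/ and viewed, at most 10 in all, crops included, and the job is handed in when it is done.

```bash
ls; mkdir -p pics; python3 - <<'E'
from cell import ctrl
import cv2,json
s=ctrl.get_state();print(s)
for n in("top","side","wrist"):
    c=ctrl.camera(n);cv2.imwrite(f"pics/{n}0.png",c["color"]);print(n,{k:v for k,v in c.items() if k!="color"})
E
```

```text
pics
{'t': 0.0, 'joint_positions': array([-1.35648084e+00,  2.07395835e-01,  1.54292472e+00,  1.77844717e-05,
        1.39350207e+00, -1.50498294e-01]), 'joint_vel': array([ 0.00279779,  0.0001182 ,  0.00052663, -0.00134167,  0.00061694,
        0.00126828]), 'tau': array([-6.83619510e-04, -3.70882952e+01, -2.81418979e+01,  6.97416603e-02,
        3.61330539e-02, -1.74868901e-04]), 'position': array([ 0.20506164, -0.53680895,  0.40351791]), 'tool_rot': array([-3.08728192e+00, -5.69466376e-01,  8.42136464e-05]), 'wrist_force': array([-0.21499035, -0.07807777, -0.59052153]), 'wrist_torque': array([ 0.01818428, -0.03271887,  0.03975609]), 'gripper_force': 0.0, 'finger_gap': 1.0038452125904749}
top {'fov_y': 54.568934915001776, 'cx': 316.19572451859835, 'cy': 240.58134264832205, 'position': array([ 0.4018272 , -0.01243585,  0.81728347]), 'attitude': array([-2.12982112,  2.15596611, -0.1518714 ])}
side {'fov_y': 53.964938425319446, 'cx': 328.8393710400749, 'cy': 233.61088636163095, 'position': array([0.31085317, 0.65778346, 0.62881688]), 'attitude': array([-0.40282007,  2.67392052, -1.33849105])}
wrist {'fov_y': 65.38858265874619, 'cx': 319.3678200406493, 'cy': 237.41384903293016, 'position': array([ 0.28132033, -0.50654178,  0.38408479]), 'attitude': array([ 2.38981666, -1.64412856, -0.23742933])}
```

View pics/top0.png

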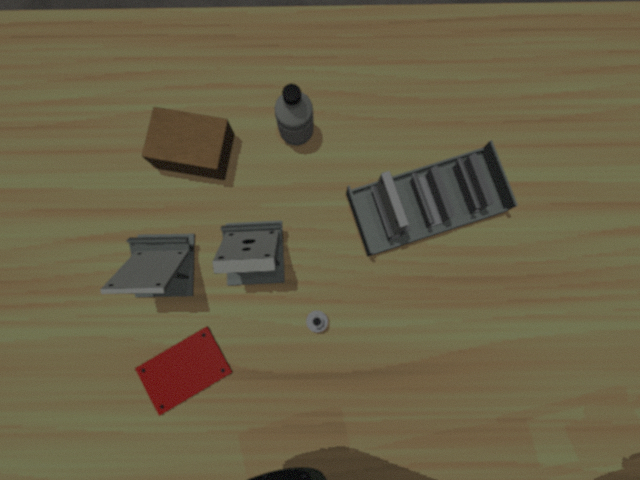

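View pics/side0.png

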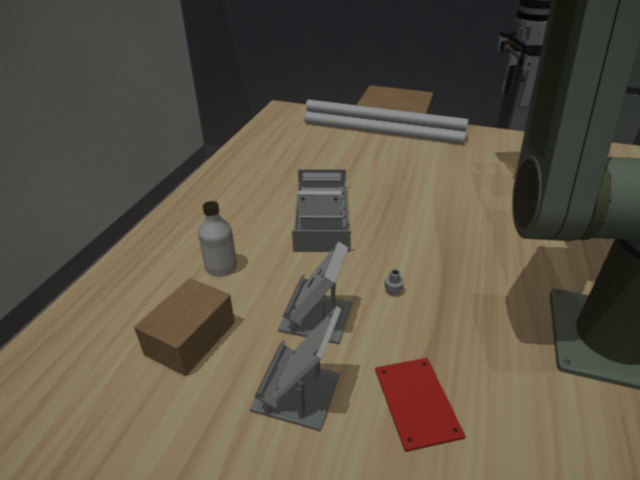

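The top picture shows the rack at about (430,200), with the stored plate in the left slot and empty slots at (430,200) and (472,185). The thick plate (6 holes) is on its stand at (250,250) and the thin one on its stand at (150,265). The red decoy is at (185,370).

The side picture confirms that both plates lean towards the robot.

```bash
cat > h.py <<'E'
from cell import ctrl
import cv2,numpy as np
from scipy.spatial.transform import Rotation as Ro
def cam(n,f=None):
    c=ctrl.camera(n)
    if f: cv2.imwrite(f"pics/{f}.png",c["color"])
    return {k:np.asarray(v) for k,v in c.items()}
def K(c): return 240/np.tan(np.radians(c["fov_y"])/2)
def ray(c,u,v,z):
    d=Ro.from_rotvec(c["attitude"]).apply([(u-c["cx"])/K(c),(v-c["cy"])/K(c),1.])
    return c["position"]+d*(z-c["position"][2])/d[2]
def proj(c,P):
    q=Ro.from_rotvec(c["attitude"]).inv().apply(np.asarray(P)-c["position"])
    return q[...,:2]/q[...,2:]*K(c)+[c["cx"],c["cy"]]
def tool():
    s=ctrl.get_state();return s,Ro.from_rotvec(s["tool_rot"]).as_matrix()
def goto(P,yaw):
    """print row numbers taking TCP to P with tool y along world yaw (mod 180 deg)"""
    s,R=tool();d=R.T@(np.asarray(P)-s["position"])
    cur=np.degrees(np.arctan2(R[1,1],R[0,1]));a=-(np.degrees(yaw)-cur)
    a=(a+90)%180-90
    print("row xyz",np.round(d/.5,4),"turn",round(a/90,4),"or",round((a-np.sign(a)*180)/90,4),"j6",s["joint_positions"][5],"t",s["t"])
E
python3 - <<'E'
from h import *
s,R=tool();print(R.round(3))
c=cam("wrist");print("cam off tool",R.T@(c["position"]-s["position"]));print("cam R in tool",(R.T@Ro.from_rotvec(c["attitude"]).as_matrix()).round(3))
c=cam("top")
for n,p,z in[("thickL",(216,268),.139),("thickR",(274,268),.139),("thinL",(104,291),.155),("thinR",(163,291),.155),("rackNE",(486,146),.055),("rackSE",(513,206),.055),("rackNW",(348,188),.055),("rackSW",(371,254),.055)]:print(n,ray(c,*p,z).round(4))
g=c["color"]
m=np.vstack([cv2.resize(g[210:305,90:300],(800,362),interpolation=2),])
cv2.imwrite("pics/st.png",cv2.convertScaleAbs(m,alpha=1.6))
m=cv2.resize(g[135:260,340:520],(800,556),interpolation=2);cv2.imwrite("pics/rk.png",cv2.convertScaleAbs(m,alpha=1.8))
E
```

```text
[[ 0.934  0.357 -0.   ]
 [ 0.357 -0.934  0.002]
 [ 0.    -0.002 -1.   ]]
cam off tool [ 0.08204867 -0.00106962  0.01958193]
cam R in tool [[ 0.    -0.96  -0.279]
 [ 1.     0.001 -0.001]
 [ 0.001 -0.279  0.96 ]]
thickL [0.4633 0.1375 0.139 ]
thickR [0.4623 0.0526 0.139 ]
thinL [0.4311 0.2925 0.155 ]
thinR [0.4301 0.2086 0.155 ]
rackNE [ 0.6736 -0.3003  0.055 ]
rackSE [ 0.5686 -0.3385  0.055 ]
rackNW [ 0.6032 -0.0638  0.055 ]
rackSW [ 0.4909 -0.0992  0.055 ]
```

View pics/st.png

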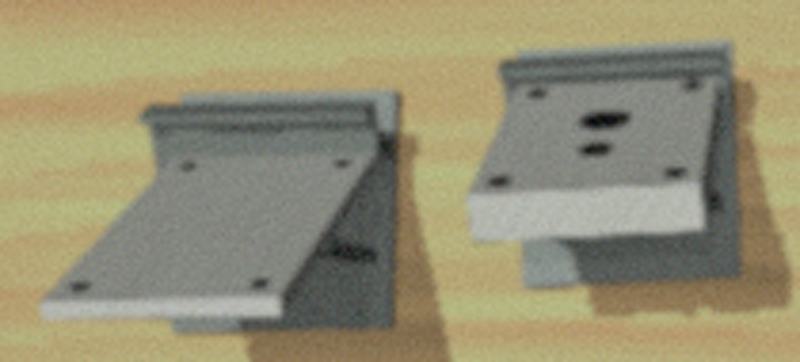

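View pics/rk.png

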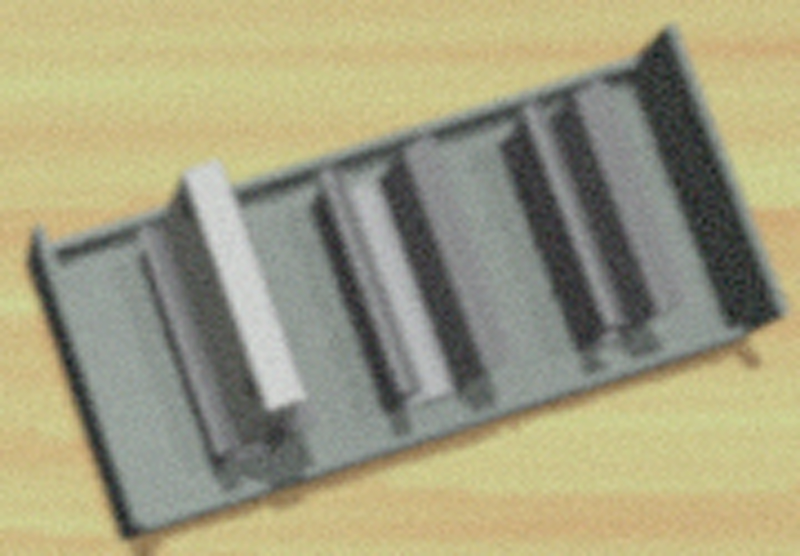

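The stand crop shows the six-hole thick plate on the right, with its front top edge from (470,195) to (703,182) in the crop and its back edge from (475,240) to (705,232). The four-hole thin plate is on the left.

In the rack crop, the middle slot has the wide gap, with its bright floor near (400,290). The right slot, near (585,215), is the narrow one.

```bash
python3 - <<'E'
from h import *
c=cam("top")
k=210/800
def st(u,v,z): 
    return ray(c,90+(u+.5)*k-.5,210+(v+.5)*k-.5,z)
for n,e,H,t in[("thick",[(470,195),(703,182),(475,240),(705,232)],.12,.02),("thin",[(42,298),(280,297),(45,319),(280,317)],.14,.008)]:
    zb=.03+H*np.cos(np.pi/6);zf=zb+t*.5
    P=[st(*e[0],zf),st(*e[1],zf),st(*e[2],zb),st(*e[3],zb)]
    f=(P[0]+P[1])/2;b=(P[2]+P[3])/2;d=P[0]-P[1]
    print(n,np.array(P).round(4)[:,:2].tolist(),"w",np.linalg.norm(d[:2]),"yaw",np.degrees(np.arctan2(-d[0],d[1])),"thick",(f-b)[:2],t*np.cos(np.pi/6))
    print("foot back corner x",b[0]+H/2,"y",b[1])
goto([.43,.095,.40],0.03)
E
```

```text
thick [[0.4734, 0.141], [0.4773, 0.0519], [0.457, 0.1409], [0.459, 0.052]] w 0.0891406837082088 yaw 2.499695747874837 thick [ 1.73672873e-02 -6.89245200e-05] 0.017320508075688773
foot back corner x 0.5179749341325082 y 0.09649185272704061
thin [[0.4356, 0.2974], [0.4349, 0.2085], [0.4279, 0.2977], [0.4276, 0.2096]] w 0.08893142758009767 yaw -0.4502746092569423 thick [ 0.00745556 -0.00068481] 0.0069282032302755096
foot back corner x 0.49776921437246174 y 0.25364049343501344
row xyz [ 0.8712 -1.0205  0.0093] turn -0.7869 or 1.2131 j6 -0.15049134661196759 t 0.3
```

The widths (89 mm) and the thicknesses of both plates match. Moving above the thick plate.

```bash
python3 -m jog '[[[0,0.993,-0.980,0,-0.795],[0,0.993,-0.980,0,-0.795],[0,0.993,-0.980,0,-0.795],[0,0.993,-0.980,0,-0.795],[0,0.993,-0.980,0,-0.795],[0,0.993,-0.980,0,-0.795],[0,0.993,-0.980,0,-0.795],[0,0.993,-0.980,0,-0.795],[0,0.993,-0.980,0,-0.795],[0,0.993,-0.980,0,-0.795],[0,0.993,-0.980,0,-0.795],[0,0.993,-0.980,0,-0.795],[0,0.993,-0.980,0,-0.795],[0,0.993,-0.980,0,-0.795],[0,0.993,-0.980,0,-0.795],[0,0.993,-0.980,0,-0.795],[0,0.993,-0.980,0,-0.795],[0,0.993,-0.980,0,-0.795],[0,0.993,-0.980,0,-0.795],[0,0.993,-0.980,0,-0.795]]]'
python3 - <<'E'
from h import *
goto([.494,.098,.40],np.radians(2.5))
c=cam("wrist","w1")
b=np.array([.458,.0965,.1339]);a=np.radians(2.5);y=np.array([-np.sin(a),np.cos(a),0])
x=np.array([np.cos(a),np.sin(a),0])
f=b+.0173*x+[0,0,.01]
print(proj(c,[b+.045*y,b-.045*y,f+.045*y,f-.045*y]))
E
```

```text
t: 1.97
position: [0.4938, 0.0974, 0.4044]
tool_rot: [-2.173, -2.269, 0.002]
wrist_force: [-1.1, 0.4, 0.5]
finger_gap: 1.002
gripper_force: 0.0
row xyz [0.0011 0.0004 0.0087] turn -0.0003 or 1.9997 j6 -0.0201455634660242 t 1.9667
[[266.20800589 186.11283038]
 [271.04312958 307.72138596]
 [290.82698153 188.39172404]
 [293.52188293 314.1807449 ]]
```

View pics/w1.png

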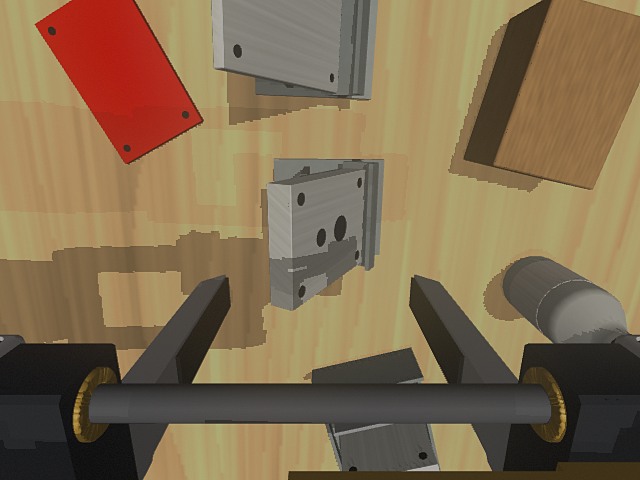

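The wrist picture shows the thick plate's top edge from about (268,184) to (271,305). The prediction was (266,186) to (271,308), so they agree within about 2 mm, with the plate slightly further to +y. Descending around it.

```bash
python3 -m jog '[[[0,0.003,0.001,0.05,0],[0,0.003,0.001,0.10,0],[0,0.003,0.001,0.15,0],[0,0.003,0.001,0.19,0],[0,0.003,0.001,0.208,0],[0,0.003,0.001,0.208,0],[0,0.003,0.001,0.208,0]]]' 20
python3 -m jog '[[[0,0,0.01,0,0],[0,0,0.02,0,0],[0.05,0,0.03,0,0],[0.1,0,0.04,0,0],[0.15,0,0.05,0,0],[0.2,0,0.06,0,0],[0.25,0,0.068,0,0],[0.3,0,0.068,0,0],[0.36,0,0.068,0,0],[0.36,0,0.068,0,0],[0.36,0,0.068,0,0]]]' 20
python3 - <<'E'
from h import *
c=cam("wrist","w2");s,_=tool();print(s["position"],s["wrist_force"],s["finger_gap"])
E
```

```text
t: 2.6
position: [0.4947, 0.0983, 0.301]
tool_rot: [2.175, 2.267, -0.0]
wrist_force: [-0.8, -0.3, 0.8]
finger_gap: 0.998
gripper_force: 0.0
t: 3.52
position: [0.5284, 0.1007, 0.3005]
tool_rot: [-2.173, -2.268, 0.0]
wrist_force: [-2.3, 0.6, 0.6]
finger_gap: 0.64
gripper_force: 0.5
[0.52837604 0.10071613 0.30050904] [-1.38170961  0.42930301  0.95639953] 0.6388054808597728
```

View pics/w2.png

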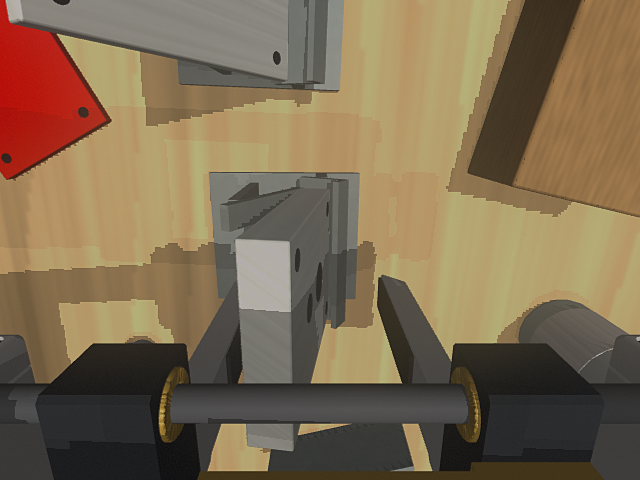

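The plate is tilting up against the back finger and its foot is still on the ledge. Its top face is now at columns 237–290. Closing fully.

```bash
python3 -m jog '[[[0.45,0,0,0,0],[0.5,0,0,0,0],[0.55,0,0,0,0],[0.6,0,0,0,0],[0.65,0,0,0,0],[0.7,0,0,0,0],[0.75,0,0,0,0],[0.8,0,0,0,0],[0.9,0,0,0,0],[0.9,0,0,0,0],[0.9,0,0,0,0],[0.9,0,0,0,0]]]' 25
python3 -m jog '[[[0.9,0,0,-0.01,0],[0.9,0,0,-0.03,0],[0.9,0,0,-0.06,0],[0.9,0,0,-0.09,0],[0.9,0,0,-0.09,0]]]' 40
python3 - <<'E'
from h import *
c=cam("wrist","w3");s,_=tool();print(s["position"],s["wrist_force"],s["wrist_torque"],s["finger_gap"],s["gripper_force"])
cam("side","s3")
E
```

```text
t: 4.57
position: [0.5267, 0.1007, 0.2999]
tool_rot: [-2.17, -2.265, 0.009]
wrist_force: [-5.7, -0.2, 4.0]
finger_gap: 0.216
gripper_force: 25.0
t: 4.98
position: [0.5301, 0.1008, 0.3492]
tool_rot: [2.17, 2.265, 0.009]
wrist_force: [1.4, 0.0, -4.2]
finger_gap: 0.21
gripper_force: 40.0
[0.52960102 0.10072276 0.34772376] [ 0.89571287 -0.48831116 -5.50139975] [-0.01238544 -0.0980598   0.000207  ] 0.21185780225259299 39.99015748500824
```

View pics/w3.png

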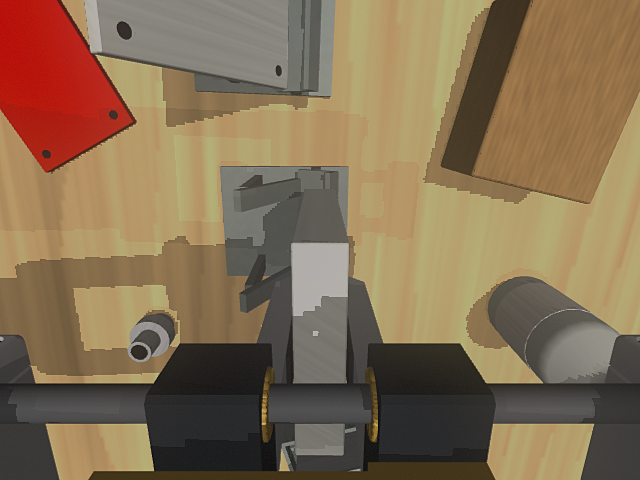

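The thick plate is held upright with a 20 mm gap and a load of about 5 N. Now measuring the rack's end-wall corners and the plate in the hand.

```bash
python3 - <<'E'
from h import *
s,R=tool()
c=dict(cam("wrist"))
for dz in(.025,.03,.035):
    z=s["position"][2]-.18+dz
    P=[ray(c,u,v,z) for u,v in((292,242),(348,242),(294.5,455),(343.5,455))]
    print(dz,[(R.T@(p-s["position"]))[:2].round(4).tolist() for p in P])
c=cam("top");k=.225
W=[ray(c,340+u*k,135+v*k,.055)[:2] for u,v in((38,232),(130,535),(672,30),(783,312))]
W=np.array(W);print(W.round(4))
print("len",np.linalg.norm(W[0]-W[2]),np.linalg.norm(W[1]-W[3]),"wid",np.linalg.norm(W[0]-W[1]),np.linalg.norm(W[2]-W[3]))
ctr=W.mean(0);d=(W[0]+W[1]-W[2]-W[3]);print("ctr",ctr,"yaw",np.degrees(np.arctan2(d[1],d[0])))
E
```

```text
0.025 [[0.0416, -0.0101], [0.0416, 0.0111], [-0.0593, -0.011], [-0.0594, 0.0112]]
0.03 [[0.0431, -0.0097], [0.0431, 0.0107], [-0.0541, -0.0106], [-0.0541, 0.0108]]
0.035 [[0.0446, -0.0093], [0.0446, 0.0103], [-0.0489, -0.0102], [-0.0489, 0.0104]]
[[ 0.6046 -0.0647]
 [ 0.4887 -0.0963]
 [ 0.681  -0.3097]
 [ 0.5699 -0.3439]]
len 0.2565886197807328 0.2606319273420636 wid 0.12011775489094852 0.11625846433869806
ctr [ 0.58604316 -0.20366628] yaw 107.75225477675913
```

Rack size checks out: 257–261 mm by 116–120 mm. Lifting over the bottle's height and moving over the wide slot.

```bash
python3 -m jog '[[[0.9,0,0,-0.06,0],[0.9,0,0,-0.13,0],[0.9,0,0,-0.2,0],[0.9,0,0,-0.26,0],[0.9,-0.04,0.006,-0.26,0.07],[0.9,-0.09,0.013,-0.26,0.14],[0.9,-0.14,0.02,-0.26,0.21],[0.9,-0.19,0.027,-0.26,0.28],[0.9,-0.24,0.034,-0.26,0.35],[0.9,-0.29,0.042,-0.26,0.42],[0.9,-0.34,0.049,-0.26,0.49],[0.9,-0.39,0.056,-0.26,0.56],[0.9,-0.44,0.063,-0.26,0.63],[0.9,-0.49,0.07,-0.26,0.7],[0.9,-0.54,0.078,-0.26,0.76],[0.9,-0.58,0.083,-0.26,0.81],[0.9,-0.612,0.088,-0.26,0.83],[0.9,-0.612,0.088,-0.26,0.83],[0.9,-0.612,0.088,-0.26,0.83],[0.9,-0.612,0.088,-0.26,0.83]]]'
python3 - <<'E'
from h import *
c=cam("wrist","w4");s,_=tool();print(s["joint_positions"])
goto([.586,-.2037,.48],np.radians(-72.25))
E
```

```text
t: 6.85
position: [0.5855, -0.2026, 0.4747]
tool_rot: [-3.102, -0.486, 0.002]
wrist_force: [0.2, 0.0, -4.5]
finger_gap: 0.212
gripper_force: 40.0
[-4.72255707e-01  2.58334049e-01  1.33417292e+00  6.69636010e-04
  1.55060040e+00  7.87007073e-01]
row xyz [-0.0001  0.0031 -0.0099] turn 0.0011 or -1.9989 j6 0.7870070734451449 t 6.9
```

View pics/w4.png

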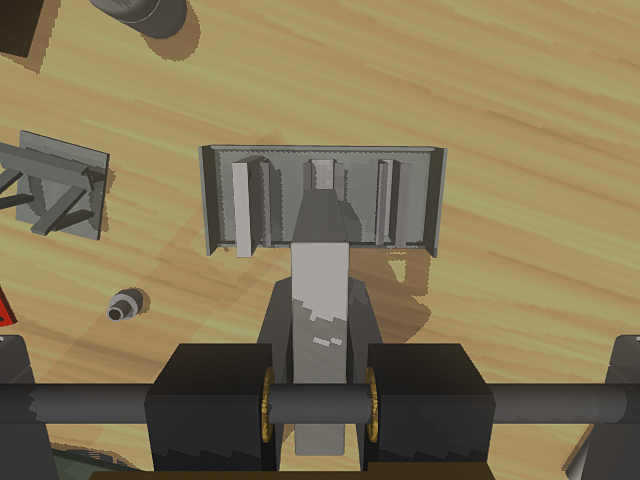

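The rack is directly below and appears square in the view. Its wall tops run from (202,147) to (446,148) and from (207,255) to (436,256). The wide slot's lips are at about columns 304–344 and the narrow slot's at about 378–408. Measuring from these.

```bash
python3 - <<'E'
from h import *
c=cam("wrist");s,R=tool()
T=lambda u,v,z:(R.T@(ray(c,u,v,z)-s["position"]))[:2]
W=np.array([T(u,v,.055) for u,v in((202,147),(207,255),(446,148),(436,256))])
print(W.round(4),"len",np.linalg.norm(W[0]-W[2]),np.linalg.norm(W[1]-W[3]),"wid",np.linalg.norm(W[0]-W[1]),np.linalg.norm(W[2]-W[3]))
d=W[2]+W[3]-W[0]-W[1];print("ctr tool",W.mean(0),"skew deg",np.degrees(np.arctan2(d[0],d[1])))
g=cv2.cvtColor(c["color"],cv2.COLOR_BGR2GRAY)
for r0 in(164,170,176,182):
    print(r0,"wide",g[r0:r0+4,296:354].mean(0).astype(int).tolist()); 
print("narrow",[g[r0:r0+4,370:416].mean(0).astype(int).tolist() for r0 in(170,200,220)])
print("col320",g[140:200,316:332].mean(1).astype(int).tolist())
print([ (u,T(u,165,.066)) for u in(304,344,378,408)])
E
```

```text
[[ 0.0634 -0.1239]
 [-0.0555 -0.1286]
 [ 0.0625  0.1305]
 [-0.0565  0.1305]] len 0.25433004744256027 0.2590960009227821 wid 0.11903668400199334 0.1189459101489934
ctr tool [0.00347279 0.00210588] skew deg -0.20523044975919344
164 wide [116, 117, 116, 117, 118, 120, 120, 101, 96, 98, 97, 99, 98, 96, 96, 75, 94, 90, 110, 146, 140, 140, 140, 140, 143, 148, 145, 143, 143, 144, 147, 154, 152, 147, 141, 143, 143, 75, 72, 117, 114, 116, 115, 114, 114, 115, 115, 115, 118, 126, 125, 126, 124, 117, 117, 118, 119, 116]
170 wide [117, 118, 117, 116, 116, 119, 119, 101, 96, 97, 96, 98, 98, 96, 95, 63, 95, 92, 92, 91, 120, 142, 137, 136, 139, 140, 139, 137, 140, 140, 140, 141, 139, 135, 137, 142, 140, 70, 85, 115, 112, 114, 113, 113, 114, 115, 116, 115, 94, 75, 76, 90, 120, 116, 116, 115, 116, 116]
176 wide [115, 114, 115, 116, 116, 117, 119, 100, 94, 96, 95, 97, 97, 95, 95, 63, 95, 92, 92, 90, 106, 141, 136, 135, 138, 139, 137, 136, 138, 138, 139, 141, 137, 134, 136, 140, 139, 64, 82, 109, 107, 109, 106, 107, 108, 109, 111, 110, 86, 76, 90, 110, 117, 115, 116, 116, 116, 115]
182 wide [115, 114, 1
[... 682 characters left out ...]
20, 119, 120, 120, 120], [113, 113, 112, 115, 114, 56, 64, 126, 120, 102, 95, 98, 100, 98, 100, 138, 137, 132, 137, 68, 58, 61, 62, 62, 62, 57, 72, 116, 112, 112, 111, 108, 109, 113, 112, 115, 114, 116, 119, 118, 119, 120, 120, 120, 120, 120]]
col320 [151, 152, 153, 154, 157, 141, 69, 131, 128, 128, 97, 85, 105, 131, 128, 127, 127, 128, 126, 101, 157, 151, 149, 150, 149, 145, 141, 142, 138, 142, 139, 140, 136, 136, 139, 139, 138, 134, 134, 135, 139, 140, 136, 137, 137, 134, 138, 139, 137, 77, 83, 85, 85, 85, 85, 84, 84, 84, 85, 85]
[(304, array([ 0.04596549, -0.01724957])), (344, array([0.0459854 , 0.02382148])), (378, array([0.04600232, 0.05871644])), (408, array([0.04601723, 0.08949435]))]
```

The slot floor edges and the rack corners agree: the slot centre is at tool (+3.5, +2.5) mm and the plate centre at (−1.6, +0.5) mm. Correcting and lowering.

```bash
python3 -m jog '[[[0.9,0.01,0.004,0.05,0],[0.9,0.01,0.004,0.10,0],[0.9,0.01,0.004,0.15,0],[0.9,0.01,0.004,0.20,0],[0.9,0.01,0.004,0.23,0],[0.9,0.01,0.004,0.25,0],[0.9,0.01,0.004,0.27,0],[0.9,0.01,0.004,0.28,0],[0.9,0.01,0.004,0.29,0],[0.9,0.01,0.004,0.30,0],[0.9,0.01,0.004,0.31,0],[0.9,0.01,0.004,0.32,0],[0.9,0.01,0.004,0.33,0],[0.9,0.01,0.004,0.34,0],[0.9,0.01,0.004,0.35,0],[0.9,0.01,0.004,0.36,0],[0.9,0.01,0.004,0.365,0],[0.9,0.01,0.004,0.37,0],[0.9,0.01,0.004,0.37,0]]]'
python3 -m jog '[[[0.9,0,0,0.002,0],[0.9,0,0,0.004,0],[0.9,0,0,0.006,0],[0.9,0,0,0.008,0],[0.9,0,0,0.010,0],[0.9,0,0,0.012,0],[0.9,0,0,0.012,0],[0.9,0,0,0.012,0]]]'
```

```text
t: 8.53
position: [0.5908, -0.2034, 0.2899]
tool_rot: [-3.103, -0.485, 0.002]
wrist_force: [-0.3, -0.1, -4.8]
finger_gap: 0.213
gripper_force: 40.0
t: 9.2
position: [0.5909, -0.2035, 0.2846]
tool_rot: [-3.104, -0.485, 0.0]
wrist_force: [-0.1, -0.1, -5.8]
finger_gap: 0.208
gripper_force: 40.0
```

No contact and no side load so far. Continuing slowly.

```bash
python3 -m jog '[[[0.9,0,0,0.002,0],[0.9,0,0,0.004,0],[0.9,0,0,0.006,0],[0.9,0,0,0.008,0],[0.9,0,0,0.008,0],[0.9,0,0,0.008,0]]]'
python3 -m jog '[[[0.9,0,0,0.001,0],[0.9,0,0,0.002,0],[0.9,0,0,0.003,0],[0.9,0,0,0.004,0],[0.9,0,0,0.004,0],[0.9,0,0,0.004,0]]]'
```

```text
t: 9.7
position: [0.5909, -0.2035, 0.2805]
tool_rot: [-3.104, -0.485, 0.0]
wrist_force: [-0.4, 0.6, -4.1]
finger_gap: 0.213
gripper_force: 40.0
t: 10.2
position: [0.591, -0.2035, 0.2786]
tool_rot: [-3.104, -0.485, 0.0]
wrist_force: [-0.1, -0.4, -4.1]
finger_gap: 0.209
gripper_force: 40.0
```

```bash
python3 -m jog '[[[0.9,0,0,0.001,0],[0.9,0,0,0.002,0],[0.9,0,0,0.003,0],[0.9,0,0,0.004,0],[0.9,0,0,0.004,0],[0.9,0,0,0.004,0]]]'
python3 -m jog '[[[0.9,0,0,0.001,0],[0.9,0,0,0.002,0],[0.9,0,0,0.003,0],[0.9,0,0,0.004,0],[0.9,0,0,0.004,0],[0.9,0,0,0.004,0]]]'
```

```text
t: 10.7
position: [0.591, -0.2035, 0.2766]
tool_rot: [-3.104, -0.485, 0.0]
wrist_force: [-0.2, 0.3, -4.4]
finger_gap: 0.213
gripper_force: 40.0
t: 11.2
position: [0.5909, -0.2035, 0.2746]
tool_rot: [-3.104, -0.485, 0.0]
wrist_force: [0.6, -0.8, -4.3]
finger_gap: 0.212
gripper_force: 40.0
```

```bash
python3 -m jog '[[[0.9,0,0,0.001,0],[0.9,0,0,0.002,0],[0.9,0,0,0.003,0],[0.9,0,0,0.004,0],[0.9,0,0,0.004,0],[0.9,0,0,0.004,0]]]'
python3 -m jog '[[[0.9,0,0,0.001,0],[0.9,0,0,0.002,0],[0.9,0,0,0.003,0],[0.9,0,0,0.004,0],[0.9,0,0,0.004,0],[0.9,0,0,0.004,0]]]'
```

```text
t: 11.7
position: [0.5911, -0.2036, 0.2742]
tool_rot: [3.104, 0.485, 0.001]
wrist_force: [-3.1, 1.9, 5.3]
finger_gap: 0.211
gripper_force: 40.0
t: 12.2
position: [0.5912, -0.2036, 0.2741]
tool_rot: [3.104, 0.485, 0.001]
wrist_force: [-7.6, 2.9, 13.7]
finger_gap: 0.21
gripper_force: 40.0
```

Floor contact at TCP z 0.274, about 18 N above the hanging load. Easing the grip so the plate settles, then opening and rising.

```bash
python3 -m jog '[[[0.9,0,0,-0.001,0],[0.9,0,0,-0.002,0],[0.9,0,0,-0.003,0],[0.9,0,0,-0.003,0]]]' 8
python3 -m jog '[[[0.9,0,0,0,0],[0.9,0,0,0,0],[0.77,0,0,0,0],[0.75,0,0,0,0],[0.7,0,0,0,0],[0.65,0,0,0,0],[0.6,0,0,0,0],[0.6,0,0,0,0],[0.6,0,0,0,0]]]' 3
python3 -m jog '[[[0.6,0,0,-0.02,0],[0.6,0,0,-0.06,0],[0.6,0,0,-0.12,0],[0.6,0,0,-0.18,0],[0.6,0,0,-0.25,0],[0.6,0,0,-0.32,0],[0.6,0,0,-0.40,0],[0.6,0,0,-0.40,0],[0.3,0,0,-0.40,0]]]' 
python3 - <<'E'
from h import *
c=cam("wrist","w5");s,R=tool();print(s["position"],s["finger_gap"]);goto([s["position"][0],s["position"][1],.47],np.radians(-72.25))
g=c["color"][130:300,180:470];cv2.imwrite("pics/w5c.png",cv2.resize(g,(783,459),interpolation=2))
E
```

```text
t: 12.53
position: [0.5912, -0.2036, 0.2741]
tool_rot: [3.103, 0.485, 0.001]
wrist_force: [-3.0, 1.6, 7.2]
finger_gap: 0.212
gripper_force: 8.0
t: 13.28
position: [0.591, -0.2036, 0.272]
tool_rot: [3.104, 0.485, -0.0]
wrist_force: [0.6, 0.9, -0.7]
finger_gap: 0.399
gripper_force: 0.0
t: 14.03
position: [0.5914, -0.2036, 0.4773]
tool_rot: [3.099, 0.484, 0.012]
wrist_force: [0.5, 0.2, -1.1]
finger_gap: 0.436
gripper_force: 0.0
[ 0.5908916  -0.20347495  0.47404589] 0.4774369109024828
row xyz [-0.     -0.      0.0081] turn 0.0 or -2.0 j6 0.7909440481078328 t 14.0833
```

View pics/w5c.png

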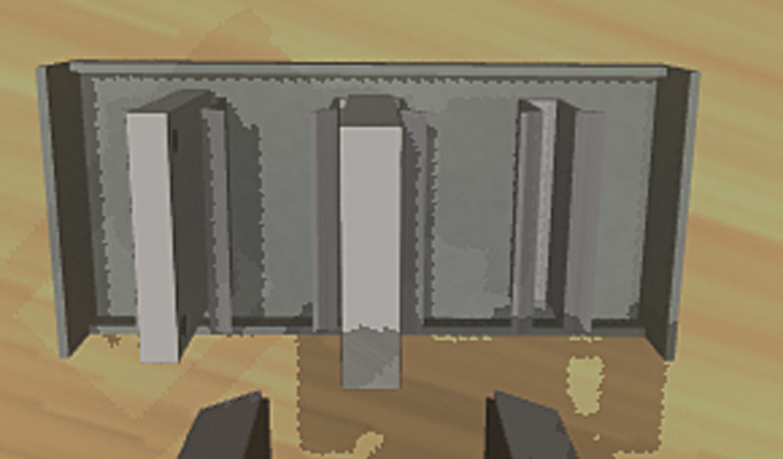

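The thick plate stands in the middle (wide) slot. Its top face spans crop (340,126) to (400,388). The narrow slot's lips run from (517,105)/(602,108) to (512,328)/(592,328). Checking the seating and measuring the narrow slot.

```bash
python3 - <<'E'
from h import *
c=cam("wrist");s,R=tool()
k=1/2.7
W=lambda u,v,z:ray(c,180+(u+.5)*k-.5,130+(v+.5)*k-.5,z)
T=lambda p:(R.T@(p-s["position"]))[:2]
P=[W(u,v,.134) for u,v in((340,126),(401,126),(343,388),(400,388))];t=np.array([T(p) for p in P]);print("thick",t.round(4).tolist(),"ctr",t.mean(0))
N=[W(u,v,.066) for u,v in((517,105),(602,107),(512,328),(592,328))];t=np.array([T(p) for p in N]);print("narrow",t.round(4).tolist(),"ctr",t.mean(0),np.mean(N,0))
E4=[W(u,v,.055) for u,v in((38,66),(698,72),(62,357),(672,359))];t=np.array([T(p) for p in E4]);print("rack",t.round(4).tolist(),"ctr",t.mean(0),np.mean(E4,0))
F=[W(u,v,.014) for u,v in((541,100),(555,100))];print("floor right edge far",[T(p) for p in F])
d=R[:2,1];ctr=np.mean(E4,0)[:2];print("narrow by rack+75",ctr+.075*d)
b=np.array([.4278,.25365]);a=np.radians(-.45);x=np.array([np.cos(a),np.sin(a)])
print("thin foot",b+.07*x)
goto([*(b+.037*x),.474],a)
E
```

```text
thick [[0.0441, -0.0119], [0.0441, 0.0074], [-0.0444, -0.0117], [-0.0444, 0.0077]] ctr [-0.00016875 -0.00213833]
narrow [[0.044, 0.0532], [0.0432, 0.0856], [-0.0453, 0.0547], [-0.0453, 0.0871]] ctr [-0.00085249  0.07015155] [ 0.61094983 -0.27028038  0.066     ]
rack [[0.0578, -0.1312], [0.0556, 0.1245], [-0.0617, -0.1322], [-0.0626, 0.124]] ctr [-0.0027517  -0.00372434] [ 0.58660811 -0.20049769  0.055     ]
floor right edge far [array([0.04098401, 0.07072245]), array([0.04098554, 0.07675718])]
narrow by rack+75 [ 0.60947631 -0.27192628]
thin foot [0.49779784 0.25310023]
row xyz [ 0.0388 -0.9467 -0.0039] turn -0.7977 or 1.2023 j6 0.7909505830360286 t 14.1333
```

The plate is seated and within about 1 mm of centred along the slot. The narrow slot centre is at about (0.6106, −0.2713). Moving to the thin plate.

```bash
python3 -m jog '[[[0,0.003,-0.07,0,-0.06],[0,0.006,-0.14,0,-0.12],[0,0.009,-0.21,0,-0.18],[0,0.012,-0.28,0,-0.24],[0,0.015,-0.35,0,-0.30],[0,0.018,-0.42,0,-0.36],[0,0.021,-0.49,0,-0.42],[0,0.024,-0.56,0,-0.48],[0,0.027,-0.63,0,-0.54],[0,0.030,-0.70,0,-0.60],[0,0.033,-0.77,0,-0.66],[0,0.036,-0.84,0,-0.72],[0,0.039,-0.90,0,-0.77],[0,0.04,-0.946,0,-0.798],[0,0.04,-0.946,0,-0.798],[0,0.04,-0.946,0,-0.798],[0,0.04,-0.946,0,-0.798]]]'
python3 - <<'E'
from h import *
b=np.array([.4278,.2540]);a=np.radians(-.45);x=np.array([np.cos(a),np.sin(a)])
goto([*(b+.037*x),.474],a)
c=cam("wrist","w6");g=c["color"]
q=proj(c,[[.4278,.2985,.1512],[.4278,.2088,.1512],[.4347,.2985,.1552],[.4347,.2088,.1552]]);print(q.round(1))
S=cv2.cvtColor(g,cv2.COLOR_BGR2HSV)[...,1]
m=(S<40).astype(np.uint8)*255
n,L,st,_=cv2.connectedComponentsWithStats(m);print([r.tolist() for r in st if r[4]>800])
y=int(q[:,1].mean())
print([int(np.argmax(S[r,150:]<40))+150 for r in range(y-40,y+41,10)],y)
u=int(q[:,0].mean())+8
print(S[int(q[0,1])-15:int(q[0,1])+15,u].tolist(),S[int(q[1,1])-15:int(q[1,1])+15,u].tolist(),u)
E
```

```text
t: 15.55
position: [0.4657, 0.2525, 0.4705]
tool_rot: [-2.23, -2.212, 0.005]
wrist_force: [-0.0, -0.5, 0.5]
finger_gap: 1.001
gripper_force: 0.0
row xyz [ 0.0024 -0.0019 -0.007 ] turn -0.0002 or 1.9998 j6 0.34182625383592485 t 15.55
[[272.4 176.6]
 [276.9 280.9]
 [280.6 177.1]
 [284.5 282.7]]
[[0, 0, 640, 480, 241959], [273, 151, 109, 130, 10670], [0, 275, 640, 205, 46997], [306, 275, 85, 109, 6605]]
[273, 274, 274, 275, 275, 276, 276, 277, 277] 229
[113, 117, 115, 117, 114, 116, 116, 115, 115, 115, 117, 54, 35, 23, 28, 28, 26, 27, 27, 27, 27, 26, 25, 22, 26, 28, 27, 22, 22, 22] [31, 31, 31, 34, 34, 34, 31, 32, 35, 31, 27, 32, 28, 23, 63, 111, 107, 104, 104, 104, 107, 106, 103, 105, 105, 104, 106, 104, 104, 103] 286
```

The edge matches the prediction within 1 px across and about 3 mm along y. Descending and tipping it up as before.

```bash
python3 -m jog '[[[0,0.003,-0.002,0.06,0],[0,0.003,-0.002,0.12,0],[0,0.003,-0.002,0.18,0],[0,0.003,-0.002,0.23,0],[0,0.003,-0.002,0.27,0],[0,0.003,-0.002,0.293,0],[0,0.003,-0.002,0.293,0],[0,0.003,-0.002,0.293,0]]]' 20
python3 -m jog '[[[0,0,0.01,0,0],[0,0,0.02,0,0],[0.05,0,0.03,0,0],[0.1,0,0.04,0,0],[0.15,0,0.05,0,0],[0.2,0,0.06,0,0],[0.25,0,0.07,0,0],[0.3,0,0.074,0,0],[0.36,0,0.074,0,0],[0.42,0,0.074,0,0],[0.48,0,0.074,0,0],[0.48,0,0.074,0,0]]]' 20
python3 - <<'E'
from h import *
c=cam("wrist","w7");s,_=tool();print(s["position"],s["wrist_force"],s["finger_gap"])
S=cv2.cvtColor(c["color"],cv2.COLOR_BGR2GRAY)
for r in(250,290):print(S[r,200:420:2].tolist())
E
```

```text
t: 16.27
position: [0.4652, 0.2538, 0.3256]
tool_rot: [-2.231, -2.211, 0.001]
wrist_force: [0.1, -0.0, 0.7]
finger_gap: 1.0
gripper_force: 0.0
t: 17.27
position: [0.5016, 0.2543, 0.3255]
tool_rot: [-2.229, -2.213, 0.0]
wrist_force: [-0.8, -1.3, -0.4]
finger_gap: 0.523
gripper_force: 0.1
[0.50159529 0.25431144 0.3255751 ] [-0.93417785  0.22445192  0.05829461] 0.5241087611578096
[122, 121, 121, 121, 123, 125, 130, 127, 127, 126, 123, 123, 120, 119, 120, 121, 85, 100, 98, 99, 103, 143, 138, 138, 138, 137, 92, 136, 184, 181, 181, 182, 182, 181, 182, 183, 177, 95, 96, 98, 42, 46, 59, 95, 94, 95, 94, 93, 92, 94, 94, 93, 91, 91, 93, 93, 93, 93, 95, 96, 71, 77, 82, 81, 82, 82, 82, 82, 84, 82, 78, 114, 111, 89, 90, 92, 94, 84, 86, 86, 87, 103, 116, 115, 176, 163, 163, 167, 166, 166, 170, 171, 172, 173, 173, 172, 170, 167, 167, 167, 168, 166, 156, 157, 155, 153, 151, 160, 161, 161]
[115, 114, 116, 116, 115, 117, 116, 117, 116, 128, 127, 123, 123, 119, 116, 115, 116, 115, 112, 115, 121, 74, 78, 78, 77, 79, 79, 77, 72, 188, 181, 181, 180, 181, 180, 181, 181, 179, 91, 96, 96, 93, 91, 92, 97, 74, 75, 75, 76, 75, 74, 77, 95, 73, 75, 74, 75, 75, 76, 74, 77, 56, 91, 87, 88, 89, 87, 88, 89, 80, 88, 90, 120, 66, 72, 70, 74, 114, 113, 113, 115, 115, 111, 178, 40, 49, 47, 50, 78, 81, 81, 79, 81, 80, 81, 81, 82, 81, 79, 124, 168, 166, 166, 164, 162, 160, 161, 162, 162, 163]
```

The top face (bright, columns 256–272) is coming up with the back finger. Closing.

```bash
python3 -m jog '[[[0.53,0,0,0,0],[0.58,0,0,0,0],[0.63,0,0,0,0],[0.68,0,0,0,0],[0.73,0,0,0,0],[0.78,0,0,0,0],[0.83,0,0,0,0],[0.88,0,0,0,0],[0.93,0,0,0,0],[1,0,0,0,0],[1,0,0,0,0],[1,0,0,0,0],[1,0,0,0,0]]]' 25
python3 -m jog '[[[1,0,0,-0.01,0],[1,0,0,-0.03,0],[1,0,0,-0.06,0],[1,0,0,-0.09,0],[1,0,0,-0.09,0],[1,0,0,-0.09,0]]]' 40
python3 - <<'E'
from h import *
c=cam("wrist","w8");s,_=tool();print(s["position"],s["wrist_force"],s["finger_gap"])
E
```

```text
t: 18.4
position: [0.5011, 0.2543, 0.3255]
tool_rot: [-2.228, -2.212, 0.003]
wrist_force: [-5.2, -0.1, 3.8]
finger_gap: 0.085
gripper_force: 25.0
t: 18.9
position: [0.5027, 0.2543, 0.3722]
tool_rot: [2.228, 2.211, 0.006]
wrist_force: [-0.8, -0.8, -2.9]
finger_gap: 0.087
gripper_force: 40.0
[0.50211029 0.25420814 0.37089849] [-0.04049136 -0.1042416  -2.26633505] 0.08223257896382376
```

View pics/w8.png

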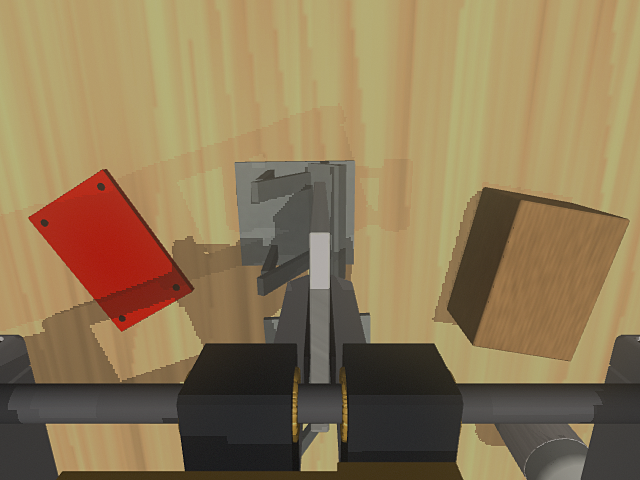

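The thin plate is held upright with an 8 mm gap. Its top far edge is at row 232, columns 310–329, and its near end is at about row 430. Working out the transfer.

```bash
python3 - <<'E'
from h import *
s,R=tool();c=cam("wrist")
for dz in(.0285,.033,.037,.041):
    z=s["position"][2]-.18+dz
    print(dz,[(R.T@(ray(c,u,v,z)-s["position"]))[:2].round(4).tolist() for u,v in((310,232),(329,232),(310,432),(328,432))])
goto([.6106,-.2713,.492],np.radians(-72.25))
E
```

```text
0.0285 [[0.0464, -0.0033], [0.0464, 0.0037], [-0.0432, -0.0038], [-0.0432, 0.0039]]
0.033 [[0.0477, -0.0031], [0.0477, 0.0036], [-0.0389, -0.0037], [-0.0389, 0.0038]]
0.037 [[0.0488, -0.003], [0.0488, 0.0035], [-0.0351, -0.0036], [-0.0351, 0.0037]]
0.041 [[0.0499, -0.0029], [0.0499, 0.0034], [-0.0313, -0.0035], [-0.0313, 0.0036]]
row xyz [-1.0492  0.2256 -0.2436] turn 0.7979 or -1.2021 j6 0.32270378531595867 t 19.0
```

```bash
python3 -m jog '[[[1,0,0,-0.06,0],[1,0,0,-0.12,0],[1,0,0,-0.18,0],[1,0,0,-0.24,0],[1,-0.04,0.01,-0.243,0.03],[1,-0.10,0.022,-0.243,0.08],[1,-0.16,0.035,-0.243,0.13],[1,-0.22,0.048,-0.243,0.18],[1,-0.28,0.06,-0.243,0.23],[1,-0.34,0.073,-0.243,0.28],[1,-0.40,0.086,-0.243,0.33],[1,-0.46,0.1,-0.243,0.38],[1,-0.52,0.112,-0.243,0.43],[1,-0.58,0.125,-0.243,0.48],[1,-0.64,0.138,-0.243,0.53],[1,-0.70,0.15,-0.243,0.58],[1,-0.76,0.163,-0.243,0.63],[1,-0.80,0.172,-0.243,0.67],[1,-0.84,0.18,-0.243,0.70],[1,-0.84,0.18,-0.243,0.70]]]'
python3 - <<'E'
from h import *
goto([.6106,-.2713,.492],np.radians(-72.25))
E
```

```text
t: 20.67
position: [0.5889, -0.1702, 0.4899]
tool_rot: [3.059, 0.713, -0.004]
wrist_force: [-0.4, -0.1, -2.3]
finger_gap: 0.085
gripper_force: 40.0
row xyz [-0.0504  0.2005 -0.0041] turn 0.0944 or -1.9056 j6 0.6907806554666591 t 20.6667
```

```bash
python3 -m jog '[[[1,-0.013,0.05,0,0.025],[1,-0.026,0.10,0,0.05],[1,-0.04,0.15,0,0.075],[1,-0.05,0.19,0,0.094],[1,-0.053,0.2,0,0.094],[1,-0.053,0.2,0,0.094],[1,-0.053,0.2,0,0.094]]]'
python3 - <<'E'
from h import *
c=cam("wrist","w9");s,R=tool();goto([.6106,-.2713,.474],np.radians(-72.25))
d=R[:2,1];x=R[:2,0];ctr=np.array([.6106,-.2713])
def pt(a,b,z):return [*(ctr+a*x+b*d),z]
pr=proj(c,[pt(.045,-.0155,.066),pt(.045,.0155,.066),pt(-.045,.0155,.066),pt(.045,-.0065,.014),pt(.045,.0065,.014)]);print(pr.round(1))
g=cv2.cvtColor(c["color"],cv2.COLOR_BGR2GRAY)
for r in range(int(pr[0,1])-4,int(pr[0,1])+24,4):print(r,g[r:r+3,295:350].mean(0).astype(int).tolist())
for r in (190,215,235):print(r,g[r,295:350].tolist())
E
```

```text
t: 21.25
position: [0.6097, -0.2669, 0.491]
tool_rot: [-3.1, -0.496, 0.002]
wrist_force: [0.7, -0.5, -1.6]
finger_gap: 0.081
gripper_force: 40.0
row xyz [-0.0013  0.0099  0.0349] turn 0.0051 or -1.9949 j6 0.7109834242684844 t 21.3
[[311.3 164.8]
 [340.3 164.8]
 [339.1 245.1]
 [319.8 160.7]
 [330.6 160.7]]
160 [117, 116, 116, 116, 116, 117, 117, 117, 117, 116, 116, 117, 117, 117, 117, 117, 117, 117, 117, 117, 118, 118, 119, 117, 117, 89, 88, 99, 129, 125, 125, 130, 130, 129, 131, 131, 126, 120, 103, 91, 92, 112, 124, 124, 123, 122, 122, 122, 121, 121, 121, 121, 122, 123, 120]
164 [117, 117, 116, 116, 117, 116, 116, 117, 116, 116, 115, 115, 116, 116, 115, 115, 116, 116, 115, 112, 113, 101, 106, 105, 101, 87, 89, 88, 102, 134, 151, 152, 153, 147, 150, 144, 140, 145, 93, 70, 99, 92, 93, 111, 114, 114, 113, 111, 120, 121, 121, 118, 114, 116, 115]
168 [119, 118, 118, 118, 118, 117, 117, 117, 116, 116, 116, 116, 117, 117, 117, 116, 116, 116, 117, 121, 114, 97, 101, 95, 96, 98, 96, 98, 94, 87, 91, 129, 143, 139, 138, 139, 140, 144, 93, 72, 115, 113, 114, 114, 113, 114, 115, 115, 115, 115, 11
[... 1146 characters left out ...]
115, 114, 114, 114, 116, 115, 88, 81, 84, 84, 84, 86, 84, 84, 84, 84, 83, 84, 73, 76, 91, 136, 136, 135, 140, 141, 53, 101, 112, 114, 113, 110, 112, 113, 115, 116, 107, 82, 76, 83, 119, 114, 113]
215 [114, 113, 113, 112, 112, 113, 112, 113, 113, 112, 111, 113, 112, 114, 113, 112, 79, 84, 82, 85, 84, 82, 83, 85, 84, 87, 85, 84, 84, 83, 83, 83, 75, 91, 143, 136, 140, 71, 64, 78, 79, 77, 76, 78, 80, 80, 80, 82, 87, 87, 86, 86, 79, 80, 79]
235 [113, 113, 113, 113, 113, 123, 122, 122, 121, 123, 123, 122, 122, 119, 119, 157, 164, 161, 161, 161, 161, 161, 161, 162, 160, 161, 159, 162, 161, 162, 158, 161, 161, 164, 146, 88, 122, 53, 83, 83, 83, 82, 81, 83, 83, 86, 89, 85, 85, 84, 84, 84, 86, 85, 84]
```

The narrow slot lips are seen at columns 315.5–343.7, so the slot lies +8.5 mm in tool y from here. Shifting, then stopping just above the lips to check again.

```bash
python3 -m jog '[[[1,-0.004,0.017,0,0.005],[1,-0.004,0.017,0.04,0.005],[1,-0.004,0.017,0.08,0.005],[1,-0.004,0.017,0.12,0.005],[1,-0.004,0.017,0.15,0.005],[1,-0.004,0.017,0.18,0.005],[1,-0.004,0.017,0.2,0.005],[1,-0.004,0.017,0.212,0.005],[1,-0.004,0.017,0.212,0.005],[1,-0.004,0.017,0.212,0.005]]]'
python3 - <<'E'
from h import *
c=cam("wrist","w10");s,R=tool();print(s["position"]);ctr=s["position"][:2]
d=R[:2,1];x=R[:2,0]
def pt(a,b,z):return [*(ctr+a*x+b*d),z]
pr=proj(c,[pt(.044,-.0155,.066),pt(.044,.0155,.066),pt(.044,-.0065,.014),pt(.044,.0065,.014),pt(.0466,-.004,s["position"][2]-.2915),pt(.0466,.004,s["position"][2]-.2915)]);print(pr.round(1))
g=cv2.cvtColor(c["color"],cv2.COLOR_BGR2GRAY)
r0=int(pr[0,1])
for r in range(r0-16,r0+36,4):print(r,g[r:r+2,292:352].mean(0).astype(int).tolist())
E
```

```text
t: 22.13
position: [0.6106, -0.2762, 0.3866]
tool_rot: [3.104, 0.483, 0.001]
wrist_force: [0.1, -0.3, -0.7]
finger_gap: 0.089
gripper_force: 40.0
[ 0.61076433 -0.27640197  0.38733108]
[[301.8 178. ]
 [340.4 178. ]
 [313.9 171. ]
 [327.8 171. ]
 [315.7 179.6]
 [326.8 179.6]]
162 [123, 124, 124, 123, 124, 123, 123, 129, 134, 132, 132, 131, 132, 132, 133, 131, 131, 129, 129, 130, 132, 131, 131, 130, 129, 130, 131, 131, 131, 129, 129, 129, 129, 129, 129, 128, 129, 129, 129, 129, 128, 129, 128, 129, 129, 130, 131, 130, 130, 129, 128, 130, 129, 128, 128, 129, 128, 129, 131, 130]
166 [122, 122, 122, 122, 122, 123, 123, 123, 124, 122, 122, 123, 122, 121, 122, 121, 122, 122, 122, 123, 126, 125, 125, 130, 130, 129, 129, 129, 129, 129, 129, 130, 129, 131, 129, 124, 130, 128, 129, 130, 130, 129, 130, 128, 128, 128, 127, 128, 128, 128, 129, 129, 129, 130, 128, 127, 127, 127, 128, 127]
170 [122, 123, 122, 122, 122, 122, 121, 122, 121, 121, 121, 120, 122, 123, 124, 124, 78, 71, 70, 79, 160, 152, 148, 149, 152, 153, 159, 160, 163, 164, 162, 150, 155, 139, 63, 71, 75, 101, 125, 126, 125, 129, 128, 12
[... 2153 characters left out ...]
 89, 87, 89, 89, 88, 88, 88, 89, 87, 88, 87, 88, 88, 89, 79, 73, 81, 83, 82, 79, 81, 83, 81, 83, 83, 99, 97, 87, 89, 90, 109, 107, 128, 126, 124, 124, 125, 125, 126, 127]
206 [119, 118, 119, 120, 120, 119, 121, 124, 124, 104, 98, 100, 98, 98, 100, 101, 99, 97, 98, 55, 90, 88, 87, 86, 87, 88, 87, 88, 89, 88, 88, 88, 88, 88, 83, 75, 82, 82, 82, 80, 82, 82, 81, 83, 88, 88, 88, 90, 89, 89, 94, 134, 130, 129, 127, 128, 126, 125, 126, 127]
210 [121, 120, 120, 120, 119, 118, 120, 124, 123, 104, 98, 99, 98, 97, 99, 100, 99, 98, 98, 68, 89, 87, 87, 87, 86, 87, 88, 88, 88, 88, 88, 88, 88, 88, 86, 78, 75, 83, 82, 80, 80, 82, 81, 83, 84, 88, 89, 80, 82, 83, 82, 84, 83, 108, 131, 127, 127, 127, 125, 127]
```

The plate's bottom edge (columns 314–325) lies midway between the lips (301–339), so it is centred. Lowering into the slot.

```bash
python3 -m jog '[[[1,0,0,0.01,0],[1,0,0,0.02,0],[1,0,0,0.03,0],[1,0,0,0.04,0],[1,0,0,0.05,0],[1,0,0,0.06,0],[1,0,0,0.07,0],[1,0,0,0.08,0],[1,0,0,0.09,0],[1,0,0,0.1,0],[1,0,0,0.1,0]]]'
python3 -m jog '[[[1,0,0,0.008,0],[1,0,0,0.016,0],[1,0,0,0.024,0],[1,0,0,0.032,0],[1,0,0,0.04,0],[1,0,0,0.04,0],[1,0,0,0.04,0]]]'
```

```text
t: 23.1
position: [0.6101, -0.2762, 0.3344]
tool_rot: [-3.103, -0.482, 0.003]
wrist_force: [-0.0, 0.5, -1.4]
finger_gap: 0.082
gripper_force: 40.0
t: 23.68
position: [0.6103, -0.2763, 0.3156]
tool_rot: [-3.104, -0.482, 0.001]
wrist_force: [-0.5, 0.4, -2.2]
finger_gap: 0.085
gripper_force: 40.0
```

```bash
python3 -m jog '[[[1,0,0,0.002,0],[1,0,0,0.004,0],[1,0,0,0.006,0],[1,0,0,0.008,0],[1,0,0,0.010,0],[1,0,0,0.012,0],[1,0,0,0.012,0],[1,0,0,0.012,0]]]'
python3 -m jog '[[[1,0,0,0.001,0],[1,0,0,0.002,0],[1,0,0,0.003,0],[1,0,0,0.004,0],[1,0,0,0.004,0],[1,0,0,0.004,0]]]'
python3 -m jog '[[[1,0,0,0.001,0],[1,0,0,0.002,0],[1,0,0,0.003,0],[1,0,0,0.004,0],[1,0,0,0.004,0],[1,0,0,0.004,0]]]'
```

```text
t: 24.35
position: [0.6104, -0.2763, 0.31]
tool_rot: [-3.104, -0.482, 0.0]
wrist_force: [0.3, -0.3, -2.5]
finger_gap: 0.085
gripper_force: 40.0
t: 24.85
position: [0.6104, -0.2764, 0.3081]
tool_rot: [-3.104, -0.482, 0.0]
wrist_force: [-0.9, 0.4, -2.5]
finger_gap: 0.084
gripper_force: 40.0
t: 25.35
position: [0.6104, -0.2764, 0.306]
tool_rot: [-3.104, -0.482, 0.0]
wrist_force: [-1.1, 0.1, -2.0]
finger_gap: 0.084
gripper_force: 40.0
```

```bash
python3 -m jog '[[[1,0,0,0.001,0],[1,0,0,0.002,0],[1,0,0,0.003,0],[1,0,0,0.004,0],[1,0,0,0.004,0],[1,0,0,0.004,0]]]'
python3 -m jog '[[[1,0,0,0.001,0],[1,0,0,0.002,0],[1,0,0,0.003,0],[1,0,0,0.003,0],[1,0,0,0.003,0]]]'
```

```text
t: 25.85
position: [0.6106, -0.2764, 0.3057]
tool_rot: [3.104, 0.482, 0.001]
wrist_force: [-3.1, 1.0, 4.6]
finger_gap: 0.082
gripper_force: 40.0
t: 26.27
position: [0.6106, -0.2764, 0.3057]
tool_rot: [3.104, 0.482, 0.001]
wrist_force: [-4.0, 2.2, 10.5]
finger_gap: 0.086
gripper_force: 40.0
```

Floor contact at TCP z 0.3057, where it was predicted (0.3055). Easing off and releasing. I'm opening only partly, because the thick plate is next to it.

```bash
python3 -m jog '[[[1,0,0,-0.001,0],[1,0,0,-0.002,0],[1,0,0,-0.003,0],[1,0,0,-0.003,0]]]' 8
python3 -m jog '[[[1,0,0,0,0],[1,0,0,0,0],[0.89,0,0,0,0],[0.86,0,0,0,0],[0.82,0,0,0,0],[0.78,0,0,0,0],[0.74,0,0,0,0],[0.7,0,0,0,0],[0.7,0,0,0,0]]]' 3
python3 -m jog '[[[0.7,0,0,-0.02,0],[0.7,0,0,-0.06,0],[0.7,0,0,-0.12,0],[0.7,0,0,-0.18,0],[0.7,0,0,-0.25,0],[0.7,0,0,-0.32,0],[0.7,0,0,-0.36,0],[0.7,0,0,-0.36,0],[0.7,0,0,-0.36,0],[0.7,0,0,-0.36,0]]]' 
python3 - <<'E'
from h import *
c=cam("wrist","w11");s,R=tool();print(s["position"],s["finger_gap"],s["t"])
g=c["color"][130:300,130:420];cv2.imwrite("pics/w11c.png",cv2.resize(g,(783,459),interpolation=2))
# numeric check: expected top-face corners of the seated plates (thin z=.154, thick z=.134)
d=R[:2,1];x=R[:2,0];p=s["position"][:2]
print("thin pred",proj(c,[[*(p+(.0016+a)*x+b*d),.154] for a in(.045,-.045) for b in(-.004,.004)]).round(1).tolist())
q=np.array([.5908,-.2041])
print("thick pred",proj(c,[[*(q+a*x+b*d),.134] for a in(.045,-.045) for b in(-.01,.01)]).round(1).tolist())
G=cv2.cvtColor(c["color"],cv2.COLOR_BGR2GRAY);m=(G>150).astype(np.uint8);m[:,:130]=0
m=((G>140)&(cv2.cvtColor(c["color"],cv2.COLOR_BGR2HSV)[...,1]<30)).astype(np.uint8)
n,L,st,_=cv2.connectedComponentsWithStats(m);print([r.tolist() for r in st[1:] if r[4]>150])
print(G[200,200:345].tolist())
E
```

```text
t: 26.6
position: [0.6106, -0.2764, 0.3057]
tool_rot: [3.104, 0.482, 0.002]
wrist_force: [-2.2, 2.2, 5.4]
finger_gap: 0.085
gripper_force: 8.0
t: 27.35
position: [0.6104, -0.2764, 0.3039]
tool_rot: [-3.104, -0.482, 0.0]
wrist_force: [0.0, -0.6, -0.4]
finger_gap: 0.296
gripper_force: 0.0
t: 28.18
position: [0.6101, -0.2762, 0.4828]
tool_rot: [-3.103, -0.482, 0.003]
wrist_force: [-0.2, 0.7, -0.8]
finger_gap: 0.298
gripper_force: 0.0
[ 0.61007967 -0.27618036  0.48168846] 0.30220512993088694 28.2333
thin pred [[316.7, 173.0], [326.5, 173.0], [316.9, 275.2], [325.9, 275.2]]
thick pred [[224.4, 168.1], [247.4, 168.1], [231.2, 265.2], [252.5, 265.2]]
[[150, 164, 24, 91, 1263], [223, 168, 28, 97, 2074], [317, 174, 9, 79, 630], [576, 277, 64, 106, 1741], [52, 293, 28, 21, 164], [519, 424, 52, 56, 1087], [557, 424, 37, 56, 652]]
[57, 59, 59, 60, 58, 59, 59, 59, 78, 83, 81, 80, 81, 81, 79, 81, 81, 80, 78, 81, 121, 116, 116, 124, 120, 103, 173, 167, 165, 167, 166, 165, 165, 165, 165, 165, 165, 166, 166, 166, 166, 166, 166, 166, 165, 169, 170, 124, 57, 68, 69, 67, 69, 70, 70, 68, 70, 71, 70, 47, 41, 44, 52, 84, 83, 81, 78, 82, 115, 113, 111, 62, 83, 80, 82, 81, 82, 82, 80, 82, 80, 79, 82, 122, 117, 116, 116, 115, 117, 116, 118, 118, 117, 119, 116, 117, 118, 119, 118, 118, 118, 116, 117, 117, 120, 123, 115, 96, 97, 97, 96, 98, 98, 95, 72, 93, 114, 175, 167, 165, 166, 166, 165, 167, 169, 135, 70, 79, 81, 81, 81, 82, 82, 83, 82, 79, 83, 80, 84, 125, 128, 125, 125, 124, 124]
```

Both top faces are where seated plates should be, within about 1 px: the thin plate at columns 317–326 from row 174, the thick plate at 223–251 over rows 168–265. The gripper is clear of both. Handing in.

```bash
python3 -c "
from cell import ctrl
print(ctrl.close_job())"
```

```text
the job is handed in; nothing more can be done
None
```

The thick plate is in the wide slot and the thin plate in the narrow slot, both standing upright on the slot floor and released; I handed the job in at about 28 s, with no verdict returned.

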